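# Clamp a filter cassette in its holder

### The job

Lay the flat filter cassette on the bed of the cassette holder, slide it under the bridge fully home against the port panel without ramming the panel, and let go. Then turn the wing screw clockwise until its foot holds the cassette firmly, about an eighth of a turn past the point where the foot first bites, without crushing it. Leave the screw tight and the other things on the bench where they are.

Things in the scene. Friction and masses are not known exactly. Their poses are not given: they have to be found in the camera images.
- cassette: filter cassette, white plate with a dark middle layer, 160 (x) x 54 (y) x 20 (z) mm, 0.13 to 0.25 kg, lying flat on the bench to the right of the holder. Origin: centre of its underside, z up. Either end may go first and it has no wrong way round. Hold it by its long sides near the end that stays outside, about 50 mm from its middle; the middle cannot be reached under the bridge.
- holder: bolted-down cassette holder. Origin on the bench under the screw axis; +x points along the bed to the port panel, z up. Bed: 46 mm wide, 14 mm high, from x = -116 to +38 mm. Between white side guides (x = -58 to 38, 57 mm apart, top z 25, bevelled above and flared to x = -70) the cassette can be lowered, then slid +x. Bridge over it: x -13 to 13, underside z 58, top z 72 mm.
- bed_stop (a point): the point on the bed's top surface (14 mm above the bench), on its middle line, at the face of the port panel; axes as the holder's. With the cassette fully home, its origin lies at x = -80, y = 0, z = 0 mm here (side play 1.5 mm).
- port_panel: upright steel plate at the far end of the bed, end stop for the cassette; same origin and axes as the holder. Near face at x = 38 mm, 6 mm thick, 100 mm wide, top at z = 116 mm; hose barbs behind. The wing tips pass it at 11 mm: fingers opened wide strike it (pre-open to 35 mm or less). It must not be pushed with more than 25 N.
- wing_screw: black wing screw over the bridge, vertical axis. Origin on the axis at the hub's underside, 87 to 88 mm above the bench at the start, z up. Wing plate along its own y: 54 mm long, 8 mm thick (x), z = 10 to 30 mm above the origin; grip on its flat faces over the axis. Clockwise from above lowers it 3 mm/rad, almost freely until its foot bites. Stays where left; at least 5 rad of travel.
- screw_foot (a point): on the screw axis at the bridge's underside, 58 mm over the bench. Below it a steel foot, 20 mm across, on disc springs (25 N/mm, so 75 N per rad) turns with the screw. It is set with a lock nut: at the start it clears a laid cassette by an unmeasured 2 to 7 mm. Right is 45 to 90 N on the cassette: 0.6 to 1.2 rad after touch; the torque rises by about 0.4 N m per rad.
- beaker: small glass beaker, 59 mm across, 67 mm tall, origin under its middle; bystander, leave it in place
- petri_dish: glass petri dish, 90 mm across, 16 mm tall, origin under its middle; bystander, leave it in place
- timer: standing digital timer, 28x70x63 mm, origin under its middle; bystander, leave it in place
- dropper_bottle: small brown bottle, 34 mm across, 61 mm tall, origin under its middle; bystander, leave it in place
- stopper_a: rubber stopper, 27 mm across, 24 mm tall, origin under its middle; bystander, leave it in place
- stopper_b: rubber stopper, 34 mm across, 24 mm tall, origin under its middle; bystander, leave it in place
- rubber_bulb: rubber pipette bulb lying down, 50x112x50 mm, origin under its middle; bystander, leave it in place
There are look-alikes about, which are no part of the job. There is more than one size of the holder; the job needs the larger.

How it is judged:
By the outcome, as a careful person would: the job done as asked, in the order asked, and still so for the second after the job is handed in, with the robot touching nothing.
It also fails if it takes over 72 s, if anything falls off the work surface, if the arm or the gripper's body presses on something with over 40 N, if the wrist force passes 120 N, or if a joint passes its speed limit or range.

### The arm

A 7-joint arm with a two-finger parallel gripper is mounted at the origin on a cart in front of the work surface, level with it; the furniture and walls round the work are solid. World frame = base frame: x ahead of the robot, y to its left, z up, the work surface at z = 0. Lengths are in m, angles in rad, forces in N, time in s.
With the tool pointing down it reaches from about 0.425 to 0.8 m from the base axis. Payload 8.3 kg.
Tool frame: the origin (TCP) lies at the very end of the fingers, on their centre line; the grasp point (between the pads) lies manip.grip_depth behind it (manip.grip_depth is the distance from the TCP to the grasp point, in m); z points along the fingers, y is the line along which they close (so a half turn about z gives the same grasp; the last joint's range is limited). The gripper opens to 85 mm and grips with 20 to 120 N. Pads are 22 mm wide; open, the fingers measure 114 mm over their backs; the gripper's body (76 mm by 85 mm) begins 54 mm behind the grasp point. The pads swing forward as they close: fully open they stand 13 mm farther back than shut.
Start: joints at [-1.373, 0.383, 0.016, 1.37, -0.006, 1.388, -0.046], TCP at [0.161, 0.604, 0.231] pointing down, gripper open.
Joint ranges: [-2.95, 2.95], [-0.25, 2.06], [-1.52, 1.56], [0.18, 2.33], [-1.44, 4.58], [0.02, 2.06], [-3.01, 3.01]. Speed limits (rad/s): [2.39, 2.39, 3.01, 3.01, 3.14, 3.14, 3.14].

### API

Orientations are given as a unit quaternion [x, y, z, w].
In Python, from bench import manip gives the robot as it stands.
- The arm moves only by the tool servo_tool, never from a script. Its arguments are lists of equal length, an entry for each row: "slide": the shift along the tool's x, y, z in m, a list of three; "turn": the turn about the tool's z in rad; "hand": the finger opening in m, from 0 to 0.0854. A call has 1 to 5 rows; each row is the pose to reach, as a shift and turn from the pose commanded when the call began, along the tool's axes at that moment; what a row does not reach only later rows make up. A row lasts 1/12 s, in which the tool goes at most 41.7 mm and 7.16 degrees, less where a joint would pass 70% of its speed; a pose out of reach is approached as far as the arm can. A call with a gripper value outside its range is refused whole. The fingers move at their own pace and stop on an object; "newtons" is the grip in N (left out, the last holds). Time passes only in rows, so rows that repeat a pose let the fingers close. It gives the time, the measured TCP pose, the force, the opening and the grip force at its end, in the units of the state.
- manip.state(): the state, without advancing time (a new reading comes with each control period).
- manip.get_image(name): name is "side" or "top"; returns the picture (384x512x3 uint8, red, green, blue); there is no depth.
- manip.calibration(name): a dict with "camera_matrix" (3x3 intrinsics, pixels), "k1" (the pictures are not rectified: a ray, as slopes to the right and down, at radius r is drawn at 1 + k1 r^2 times it, then the intrinsics apply), "world_to_cam" (4x4, takes a point from world to camera coordinates). Camera axes: x right, y up, looking along -z (the intrinsics and any distortion apply to the point x, -y, -z); pixel columns grow to the right and rows downward; lengths in m; the calibration is good to about 2 mm. A picture is of the moment at which its call begins. calibration takes no time and is no camera call.
- manip.job_done(): hands the job in; it is judged then, once.
The state is a dict: "t": time; "qpos": joint angles; "qvel": joint speeds; "effort": joint torques, N m; "ee_pos": TCP position; "tool_rot": TCP orientation; "force": force on the tool from outside, world axes, zero at the start; "moment": the same for the moment, N m; "finger_gap": finger opening in m; "grasp_force": force on a finger pad.
Only numpy, scipy, OpenCV 4.12 (cv2) and the standard library are available. Lean on these libraries where they do the work, as an engineer would, in place of code of your own. Each camera call takes 0.05 s, during which the arm holds its last target. There are 200 camera calls.

## Working session

There is one attempt and no reset: what is moved stays moved. The work goes in short steps, Python scripts to look and compute and a tool call to move; the robot and the scene stay as the last step left them, time stands still between calls to the robot, and variables do not carry over. Pictures are saved under pics/ and viewed, at most 10 in all, crops included, and the job is handed in when it is done.

Besides the shell and the picture viewer there is one more tool, called by a JSON object that holds its "fn" and its "kwargs", one argument or row to a line. servo_tool: Moves the arm, as the interface text tells. Its arguments: {"type":"object","properties":{"slide":{"type":"array"},"turn":{"type":"array"},"hand":{"type":"array"},"newtons":{"type":"number"}},"required":["slide","turn","hand"]}

```bash
ls; mkdir -p pics
python3 - <<'E'
from bench import manip
import cv2
print(manip.state()); print(manip.grip_depth)
for n in("top","side"):
    c=manip.calibration(n);print(n,c)
    cv2.imwrite(f"pics/{n}0.png",manip.get_image(n)[:,:,::-1])
E
```

```text
pics
{'t': 0.0, 'qpos': array([-1.37289581,  0.3842862 ,  0.01639356,  1.37115616, -0.00630523,
        1.38822599, -0.04649   ]), 'qvel': array([-9.19059762e-04,  1.10111838e-03, -9.56109266e-05,  1.83188172e-03,
       -6.41714962e-04,  1.42977662e-03,  8.69591587e-04]), 'effort': array([-1.05988067e-04, -6.27607298e+01,  8.43718573e-01, -3.71822190e+01,
        1.63297652e-02,  1.43683012e-02, -9.81775685e-06]), 'ee_pos': array([0.16100164, 0.60337528, 0.23024819]), 'tool_rot': array([ 1.30003875e-01,  9.91512968e-01, -1.00697633e-03, -1.10976320e-04]), 'force': array([ 0.12200664,  0.31656382, -0.16753017]), 'moment': array([-0.02633722, -0.04387775,  0.00190281]), 'grasp_force': 0.0, 'finger_gap': 0.08530214418314479}
0.0187
top {'camera_matrix': array([[351.8005651 ,   0.        , 251.56168005],
       [  0.        , 351.8005651 , 188.08935424],
       [  0.        ,   0.        ,   1.        ]]), 'k1': -0.005346495345246239, 'world_to_cam': array([[ 0.01368271, -0.99989592,  0.00457448,  0.03530111],
       [ 0.9965051 ,  0.01401305,  0.08234819, -0.54260218],
       [-0.08240372,  0.00343174,  0.99659312, -1.17255787],
       [ 0.        ,  0.        ,  0.        ,  1.        ]])}
side {'camera_matrix': array([[419.29121574,   0.        , 248.41934619],
       [  0.        , 419.29121574, 181.68348217],
       [  0.        ,   0.        ,   1.        ]]), 'k1': -0.12316562185852242, 'world_to_cam': array([[-0.98974308, -0.1425534 ,  0.00933609,  0.53115061],
       [ 0.07262895, -0.44583054,  0.892166  , -0.09789409],
       [-0.12301898,  0.88369319,  0.45161119, -1.12414505],
       [ 0.        ,  0.        ,  0.        ,  1.        ]])}
```

View pics/top0.png

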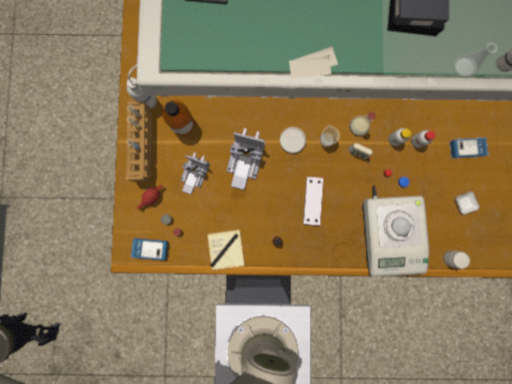

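View pics/side0.png

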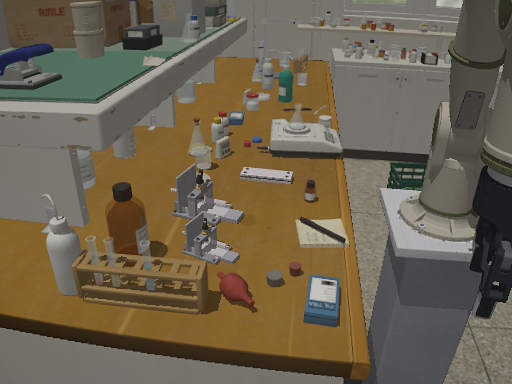

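Top: larger holder at about (245,160), panel at its upper end; cassette at (313,201); small look-alike holder at (195,173). Side: large holder at (205,200), cassette at (267,175). Now a close crop and the cassette mask.

```bash
cat > h.py <<'E'
import numpy as np,cv2
from bench import manip
def cal(n):
    c=manip.calibration(n);return c["camera_matrix"],c["k1"],c["world_to_cam"]
def ray(n,u,v):
    K,k,T=cal(n);d=np.array([(u-K[0,2])/K[0,0],(v-K[1,2])/K[1,1]]);p=d.copy()
    for _ in range(20):p=d/(1+k*(p@p))
    R=T[:3,:3];return -R.T@T[:3,3],R.T@np.array([p[0],-p[1],-1])
def onz(n,u,v,z):
    o,d=ray(n,u,v);return o+d*(z-o[2])/d[2]
def proj(n,P):
    K,k,T=cal(n);q=T[:3,:3]@np.asarray(P)+T[:3,3];p=np.array([q[0],-q[1]])/-q[2];p=p*(1+k*(p@p))
    return K[:2,:2]@p+K[:2,2]
def tri(a,b):
    (o,d),(q,e)=ray("top",*a),ray("side",*b);A=np.stack([d,-e],1);s=np.linalg.lstsq(A,q-o,rcond=None)[0]
    x,y=o+d*s[0],q+e*s[1];return (x+y)/2,np.linalg.norm(x-y)
def mean(n,k=4):
    return np.mean([manip.get_image(n).astype(float) for _ in range(k)],0).astype(np.uint8)
E
python3 - <<'E'
from h import *
t=mean("top",2);s=mean("side",2)
cv2.imwrite("pics/t1.png",cv2.resize(t[115:215,215:335,::-1],None,fx=6.6,fy=5.9,interpolation=cv2.INTER_CUBIC)[:590,:792])
cv2.imwrite("pics/s1.png",cv2.resize(s[155:255,165:300,::-1],None,fx=5.9,fy=5.9,interpolation=cv2.INTER_CUBIC))
m=(t.min(2)>150).astype(np.uint8);m[:, :298]=0;m[:,330:]=0;m[:172]=0;m[230:]=0
c=max(cv2.findContours(cv2.morphologyEx(m,cv2.MORPH_CLOSE,np.ones((5,5))),0,1)[0],key=cv2.contourArea)
r=cv2.minAreaRect(c);print(r);b=cv2.boxPoints(r)
P=np.array([onz("top",*p,.02) for p in b]);print(P,P.mean(0));print(np.linalg.norm(P-np.roll(P,1,0),axis=1))
E
```

```text
((312.9644470214844, 200.49745178222656), (15.959339141845703, 47.16554641723633), 4.085616588592529)
[[ 0.42486729 -0.13365146  0.02      ]
 [ 0.58493106 -0.14488014  0.02      ]
 [ 0.58180035 -0.19930169  0.02      ]
 [ 0.42176676 -0.18747519  0.02      ]] [ 0.50334136 -0.16632712  0.02      ]
[0.05391296 0.16045714 0.05451152 0.16046998]
```

View pics/t1.png

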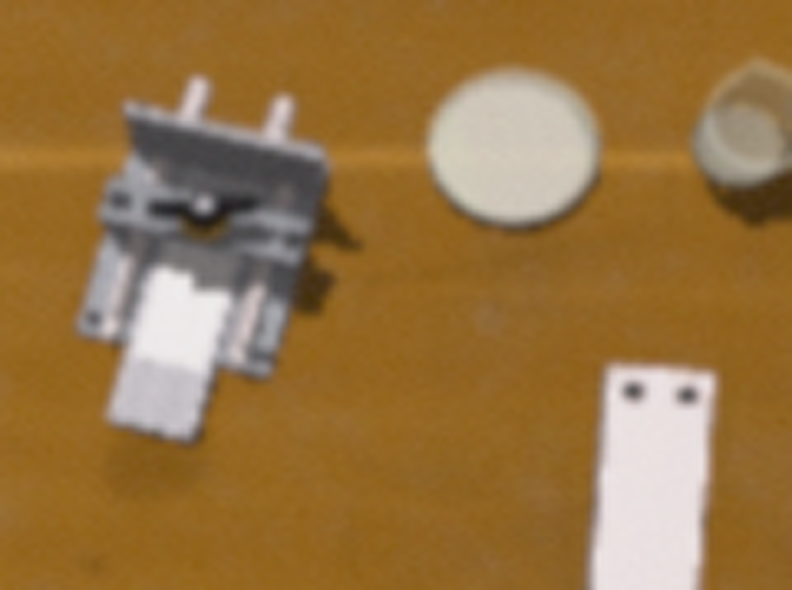

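View pics/s1.png

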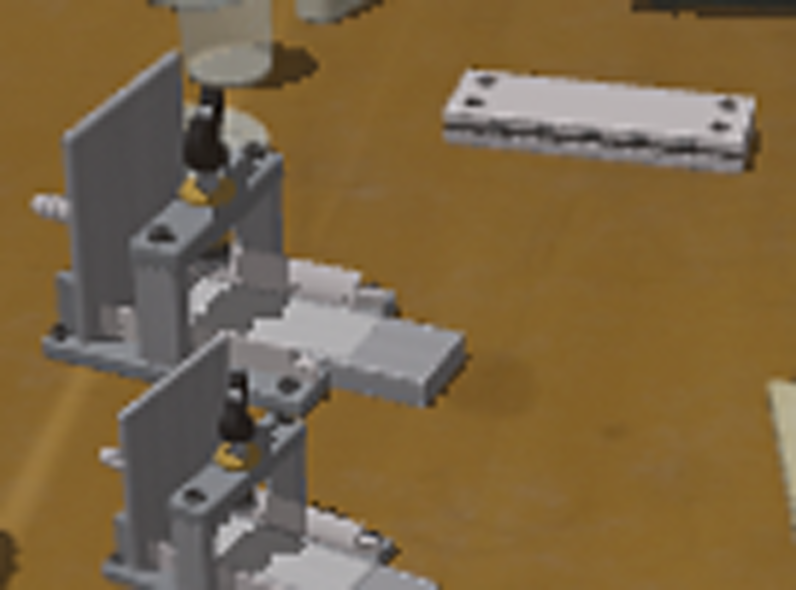

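Crops show the bed end corners, panel top corners and wing (t1: (107,420), (197,438), (125,102), (325,147), wing (150,210)–(265,198); s1: (428,378), (465,335), panel (68,135), (180,52)). Solving the holder pose from these points.

Run:
```python
from h import *
from scipy.optimize import least_squares
T=lambda u,v:((u+.5)/6.6-.5+215,(v+.5)/5.9-.5+115)
S=lambda u,v:((u+.5)/5.9-.5+165,(v+.5)/5.9-.5+155)
obs=[("top",(-.116,.023,.014),T(107,420)),("top",(-.116,-.023,.014),T(197,438)),("side",(-.116,.023,.014),S(428,378)),("side",(-.116,-.023,.014),S(465,335)),
("top",(.044,.05,.116),T(125,102)),("top",(.044,-.05,.116),T(327,147)),("side",(.041,.05,.116),S(70,135)),("side",(.041,-.05,.116),S(180,52)),
("top",(0,0,.117),T(207,203))]
def W(p,P):
    c,s=np.cos(p[2]),np.sin(p[2]);return np.array([p[0]+c*P[0]-s*P[1],p[1]+s*P[0]+c*P[1],P[2]])
f=lambda p:np.concatenate([proj(n,W(p,P))-o for n,P,o in obs])
for sub in("top","side",""):
    ob=obs;g=lambda p:np.concatenate([proj(n,W(p,P))-o for n,P,o in ob if n.startswith(sub)])
    r=least_squares(g,[.62,.06,-.2],loss="soft_l1");print(sub,r.x,np.degrees(r.x[2]))
print(f(r.x).reshape(-1,2).round(1))
a,b=onz("top",*T(150,210),.117),onz("top",*T(265,198),.117);print("wing",a,b,np.degrees(np.arctan2(*(a-b)[[0,1]]))) 
# cassette check in side
c=np.array([.5033,-.1663]);th=-.0715
for dx in(-.08,.08):
  for dy in(-.027,.027):
    q=[c[0]+np.cos(th)*dx-np.sin(th)*dy,c[1]+np.sin(th)*dx+np.cos(th)*dy,.02];s=proj("side",q);print(((s-[165,155]+.5)*5.9-.5).round())
print(manip.state()["t"])
```

```text
top [ 0.65782657  0.06381765 -0.23028672] -13.194457061874465
side [ 0.65699752  0.06614245 -0.24101272] -13.80901143730907
 [ 0.6576209   0.06419776 -0.23492591] -13.460263327600758
[[ 0.1 -0.1]
 [-0.5  0.1]
 [-0.1  0.1]
 [ 0.4 -1. ]
 [ 0.1  0.1]
 [ 0.1  0.1]
 [-0.2 -0.1]
 [-0.3 -0.9]
 [-0.5  0. ]]
wing [0.65356678 0.08976019 0.117     ] [0.6608656  0.03489098 0.117     ] -7.577126451731417
[756.  97.]
[743. 140.]
[466.  68.]
[444. 109.]
0.3
```

{"fn": "servo_tool", "kwargs": {
  "slide": [
    [-0.3155,-0.178,0.03],
    [-0.3155,-0.178,0.03],
    [-0.3155,-0.178,0.03],
    [-0.3155,-0.178,0.03],
    [-0.3155,-0.178,0.03]
  ],
  "turn": [0,0,0,0,0],
  "hand": [0.08,0.08,0.08,0.08,0.08]
}}

```text
t: 0.72
ee_pos: [0.3106, 0.4571, 0.214]
tool_rot: [0.13, 0.992, 0.0, -0.0]
force: [0.2, 1.5, -0.1]
finger_gap: 0.0803
grasp_force: 0.0
```

{"fn": "servo_tool", "kwargs": {
  "slide": [
    [-0.139,-0.095,0.03],
    [-0.139,-0.095,0.03],
    [-0.139,-0.095,0.03],
    [-0.139,-0.095,0.03],
    [-0.139,-0.095,0.03]
  ],
  "turn": [0,0,0,0,0],
  "hand": [0.08,0.08,0.08,0.08,0.08]
}}

```text
t: 1.13
ee_pos: [0.4247, 0.3227, 0.1831]
tool_rot: [0.136, 0.991, -0.002, 0.001]
force: [0.8, -1.2, 0.4]
finger_gap: 0.08
grasp_force: 0.0
```

{"fn": "servo_tool", "kwargs": {
  "slide": [
    [-0.064,-0.187,0.02],
    [-0.064,-0.187,0.02],
    [-0.064,-0.187,0.02],
    [-0.064,-0.187,0.02],
    [-0.064,-0.187,0.02]
  ],
  "turn": [0,0,0,0,0],
  "hand": [0.08,0.08,0.08,0.08,0.08]
}}

```text
t: 1.55
ee_pos: [0.4328, 0.1305, 0.1639]
tool_rot: [0.131, 0.991, -0.0, -0.0]
force: [0.7, -0.0, 0.5]
finger_gap: 0.0798
grasp_force: 0.0
```

{"fn": "servo_tool", "kwargs": {
  "slide": [
    [-0.064,-0.187,0.02],
    [-0.064,-0.187,0.02],
    [-0.064,-0.187,0.02],
    [-0.064,-0.187,0.02],
    [-0.064,-0.187,0.02]
  ],
  "turn": [0,0,0,0,0],
  "hand": [0.08,0.08,0.08,0.08,0.08]
}}

```text
t: 1.97
ee_pos: [0.4462, -0.0666, 0.1443]
tool_rot: [0.131, 0.991, -0.0, 0.0]
force: [1.1, -0.3, -0.0]
finger_gap: 0.0803
grasp_force: 0.0
```

{"fn": "servo_tool", "kwargs": {
  "slide": [
    [-0.032,-0.091,0.05],
    [-0.032,-0.091,0.05],
    [-0.032,-0.091,0.065],
    [-0.032,-0.091,0.065],
    [-0.032,-0.091,0.065]
  ],
  "turn": [-0.1,-0.19,-0.19,-0.19,-0.19],
  "hand": [0.08,0.08,0.08,0.08,0.08]
}}

```text
t: 2.38
ee_pos: [0.4522, -0.1615, 0.0774]
tool_rot: [0.038, 0.999, -0.001, -0.002]
force: [-0.5, -0.2, 0.1]
finger_gap: 0.08
grasp_force: 0.0
```

Run:
```python
from h import *
from scipy.spatial.transform import Rotation as R
s=manip.state();t=manip.get_image("top");d=manip.get_image("side")
A=R.from_quat(s["tool_rot"]).as_matrix();print(s["t"],s["ee_pos"],s["qpos"].round(2),A.round(3).tolist())
c=np.array([.5033,-.1663]);th=-.0715
g=c-.05*np.array([np.cos(th),np.sin(th)]);e=np.array([*g,.002])-s["ee_pos"]
print("need",A.T@e, "turn",np.degrees(np.arctan2(A[1,1],A[0,1])))
a=cv2.resize(t[160:235,270:350,::-1],None,fx=5,fy=5,interpolation=2);b=cv2.resize(d[120:195,225:325,::-1],None,fx=5,fy=5,interpolation=2)
im=np.zeros((375,800,3),np.uint8);im[:,:400]=a;im[:,400:]=b[:,:400];cv2.imwrite("pics/g1.png",im)
```

```text
2.3833 [ 0.45224984 -0.16147795  0.07740344] [-0.28  0.25  0.63  1.97 -0.17  0.98  1.93] [[-0.997, 0.075, -0.004], [0.075, 0.997, -0.001], [0.004, -0.001, -1.0]]
need [-0.00156482 -0.00106648  0.07539922] turn 85.68273570551996
```

View pics/g1.png

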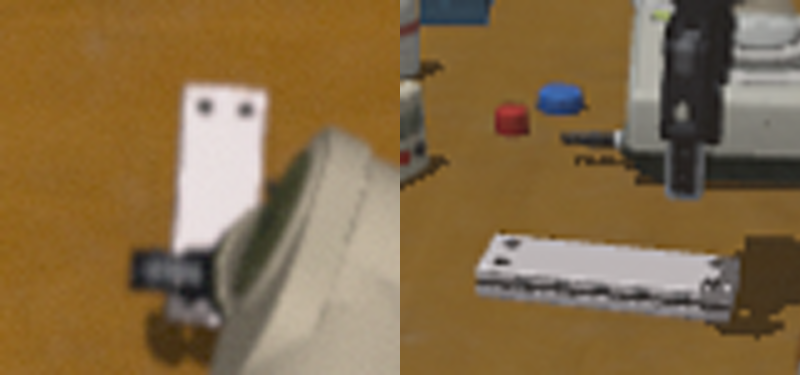

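Gripper stands over the near end of the cassette, centred (top crop finger at (160,268)). Descending.

{"fn": "servo_tool", "kwargs": {
  "slide": [
    [-0.001,-0.001,0.035],
    [-0.001,-0.001,0.055],
    [-0.001,-0.001,0.065],
    [-0.001,-0.001,0.068],
    [-0.001,-0.001,0.07]
  ],
  "turn": [0,0,0,0,0],
  "hand": [0.075,0.075,0.075,0.075,0.075]
}}

```text
t: 2.9
ee_pos: [0.4556, -0.1597, 0.0097]
tool_rot: [0.035, 0.999, 0.0, 0.0]
force: [0.3, 0.2, 1.9]
finger_gap: 0.0749
grasp_force: 0.0
```

{"fn": "servo_tool", "kwargs": {
  "slide": [
    [0,0,0.002],
    [0,0,0.003],
    [0,0,0.004],
    [0,0,0.004],
    [0,0,0.004]
  ],
  "turn": [0,0,0,0,0],
  "hand": [0.07,0.065,0.06,0.058,0.058],
  "newtons": 30
}}

```text
t: 3.32
ee_pos: [0.4552, -0.1606, 0.0055]
tool_rot: [0.035, 0.999, -0.0, 0.0]
force: [0.0, 0.2, 0.5]
finger_gap: 0.0582
grasp_force: 0.0
```

{"fn": "servo_tool", "kwargs": {
  "slide": [
    [0,0,0],
    [0,0,0],
    [0,0,0],
    [0,0,0],
    [0,0,0]
  ],
  "turn": [0,0,0,0,0],
  "hand": [0.054,0.05,0.05,0.05,0.05],
  "newtons": 30
}}

```text
t: 3.73
ee_pos: [0.4553, -0.1608, 0.0057]
tool_rot: [0.036, 0.999, -0.0, 0.0]
force: [-1.2, -0.4, 5.4]
finger_gap: 0.0532
grasp_force: 31.0
```

{"fn": "servo_tool", "kwargs": {
  "slide": [
    [0,0,-0.01],
    [0,0,-0.035],
    [0,0,-0.07],
    [0,0,-0.1],
    [0,0,-0.125]
  ],
  "turn": [0,0,0,0,0],
  "hand": [0.05,0.05,0.05,0.05,0.05],
  "newtons": 40
}}

```text
t: 4.15
ee_pos: [0.4549, -0.161, 0.1327]
tool_rot: [0.036, 0.999, -0.0, 0.001]
force: [0.3, 0.1, -1.0]
finger_gap: 0.0531
grasp_force: 43.9
```

{"fn": "servo_tool", "kwargs": {
  "slide": [
    [-0.003,0.02,0],
    [-0.007,0.05,0],
    [-0.011,0.08,0],
    [-0.015,0.11,0],
    [-0.019,0.14,0]
  ],
  "turn": [0,0,0,0,0],
  "hand": [0.05,0.05,0.05,0.05,0.05]
}}

```text
t: 4.57
ee_pos: [0.4836, -0.021, 0.1307]
tool_rot: [0.036, 0.999, 0.0, 0.0]
force: [0.5, -0.8, -1.3]
finger_gap: 0.0528
grasp_force: 43.9
```

{"fn": "servo_tool", "kwargs": {
  "slide": [
    [-0.004,0.03,0],
    [-0.008,0.06,0],
    [-0.012,0.09,0],
    [-0.015,0.115,0],
    [-0.0155,0.1235,0]
  ],
  "turn": [0.04,0.08,0.12,0.162,0.162],
  "hand": [0.05,0.05,0.05,0.05,0.05]
}}

```text
t: 4.98
ee_pos: [0.5079, 0.1047, 0.1304]
tool_rot: [0.115, 0.993, 0.001, -0.0]
force: [-0.6, -0.1, -1.5]
finger_gap: 0.0529
grasp_force: 43.9
```

{"fn": "servo_tool", "kwargs": {
  "slide": [
    [0,0,0],
    [0,0,0]
  ],
  "turn": [0,0],
  "hand": [0.05,0.05]
}}

```text
t: 5.15
ee_pos: [0.5077, 0.0991, 0.1302]
tool_rot: [0.116, 0.993, -0.0, -0.0]
force: [-0.6, 0.3, -1.2]
finger_gap: 0.0527
grasp_force: 43.9
```

Run:
```python
from h import *
from scipy.spatial.transform import Rotation as R
s=manip.state();t=mean("top",2);d=mean("side",2)
A=R.from_quat(s["tool_rot"]).as_matrix();print(s["t"],s["ee_pos"],s["qpos"].round(2),A.round(3).tolist(),s["force"],s["finger_gap"])
print(np.degrees(np.arctan2(A[1,1],A[0,1])))
a=cv2.resize(t[115:215,215:295,::-1],None,fx=5,fy=5,interpolation=2);b=cv2.resize(d[130:230,155:235,::-1],None,fx=5,fy=5,interpolation=2)
cv2.imwrite("pics/g2.png",np.hstack([a,b]))
```

```text
5.15 [0.50772709 0.09910595 0.13019119] [-0.67  0.24  0.48  1.82 -0.12  1.11  1.19] [[-0.973, 0.23, -0.0], [0.23, 0.973, -0.001], [0.0, -0.001, -1.0]] [-0.62967307  0.25189533 -1.21228764] 0.05269214442444572
76.71979341078145
```

View pics/g2.png

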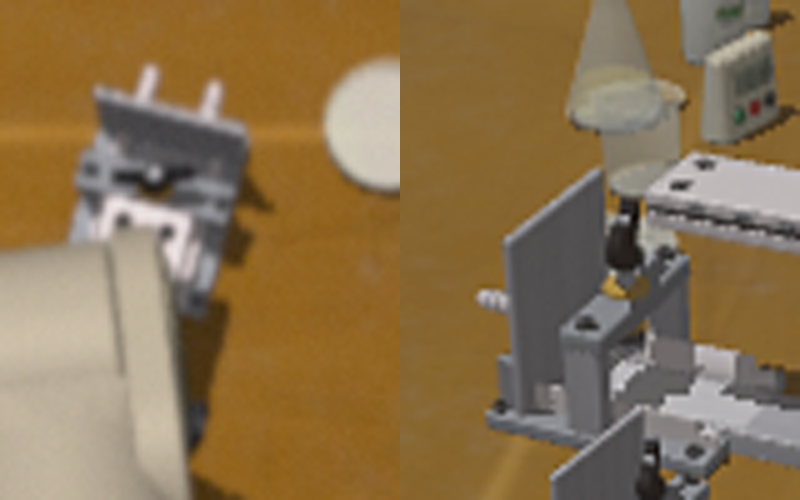

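Lead edge of the held cassette: top crop (100,197)–(195,213); side crop (648,196), (692,154).

Run:
```python
from h import *
H=np.array([.6575,.0643]);th=-.233;R=np.array([[np.cos(th),np.sin(th)],[-np.sin(th),np.cos(th)]])
for n,u,v in[("top",99,197),("top",195,215),("side",248,196),("side",292,154)]:
    o=(215,115) if n=="top" else (155,130)
    p=onz(n,(u+.5)/5-.5+o[0],(v+.5)/5-.5+o[1],.1445);print(n,p,R@(p[:2]-H))
print("tcp",R@(manip.state()["ee_pos"][:2]-H))
t=mean("top",3);d=mean("side",3)
a=cv2.resize(t[135:195,220:270,::-1],None,fx=8,fy=8,interpolation=2);b=cv2.resize(d[150:210,275-0:325,::-1],None,fx=8,fy=8,interpolation=2)
```

```text
top [0.63628278 0.09739827 0.1445    ] [-0.0282862   0.02730488]
top [0.6259579  0.03827317 0.1445    ] [-0.02468024 -0.03260652]
side [0.63534458 0.10075159 0.1445    ] [-0.02997332  0.03035097]
side [0.62483916 0.0466041  0.1445    ] [-0.02769234 -0.02475903]
tcp [-0.1532538  -0.00181431]
```

{"fn": "servo_tool", "kwargs": {
  "slide": [
    [0,0.001,0.02],
    [0,0.002,0.045],
    [0,0.002,0.07],
    [0,0.002,0.09],
    [0,0.002,0.094]
  ],
  "turn": [0,0,0,0,0],
  "hand": [0.05,0.05,0.05,0.05,0.05]
}}

```text
t: 6.07
ee_pos: [0.506, 0.1013, 0.0328]
tool_rot: [0.116, 0.993, -0.001, -0.002]
force: [-1.0, 0.7, -1.7]
finger_gap: 0.0528
grasp_force: 43.9
```

{"fn": "servo_tool", "kwargs": {
  "slide": [
    [0,0,0],
    [0,0,0]
  ],
  "turn": [0,0],
  "hand": [0.05,0.05]
}}

```text
t: 6.23
ee_pos: [0.509, 0.1017, 0.0369]
tool_rot: [0.116, 0.993, 0.0, 0.0]
force: [0.7, 0.3, -1.3]
finger_gap: 0.0528
grasp_force: 43.9
```

Run:
```python
from h import *
s=manip.state();t=mean("top",3);d=mean("side",3)
print(s["t"],s["ee_pos"],s["force"],s["moment"])
a=cv2.resize(t[130:195,220:270,::-1],None,fx=8,fy=8,interpolation=2);b=cv2.resize(d[170:235,175:225,::-1],None,fx=8,fy=8,interpolation=2)
cv2.imwrite("pics/g3.png",np.hstack([a,b]))
```

```text
6.2333 [0.50902675 0.10172759 0.03689097] [ 0.70511362  0.33243346 -1.29342543] [-0.0078076  -0.00299021  0.02740847]
```

View pics/g3.png

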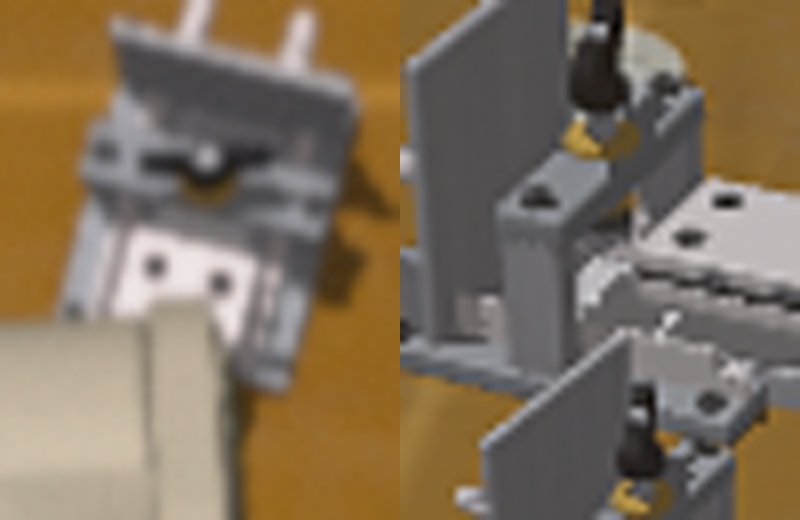

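The cassette's lead end sits between the guides and short of the bridge (top crop edges ≈108 and 243 vs guides ≈105/239). Lowering.

{"fn": "servo_tool", "kwargs": {
  "slide": [
    [0,0,0.003],
    [0,0,0.006],
    [0,0,0.009],
    [0,0,0.011],
    [0,0,0.012]
  ],
  "turn": [0,0,0,0,0],
  "hand": [0.05,0.05,0.05,0.05,0.05]
}}

```text
t: 6.95
ee_pos: [0.5082, 0.1018, 0.0235]
tool_rot: [0.116, 0.993, -0.0, -0.0]
force: [-0.3, -0.4, -1.1]
finger_gap: 0.0527
grasp_force: 43.9
```

{"fn": "servo_tool", "kwargs": {
  "slide": [
    [0,0,0.001],
    [0,0,0.002],
    [0,0,0.002]
  ],
  "turn": [0,0,0],
  "hand": [0.05,0.05,0.05]
}}

```text
t: 7.2
ee_pos: [0.5084, 0.1018, 0.0219]
tool_rot: [0.116, 0.993, -0.0, -0.0]
force: [-0.5, 1.0, -0.9]
finger_gap: 0.0528
grasp_force: 43.9
```

{"fn": "servo_tool", "kwargs": {
  "slide": [
    [0,0,0.001],
    [0,0,0.001],
    [0,0,0.001]
  ],
  "turn": [0,0,0],
  "hand": [0.05,0.05,0.05]
}}

```text
t: 7.45
ee_pos: [0.5084, 0.1018, 0.0211]
tool_rot: [0.116, 0.993, -0.0, -0.0]
force: [-0.3, -0.3, -1.8]
finger_gap: 0.053
grasp_force: 43.9
```

{"fn": "servo_tool", "kwargs": {
  "slide": [
    [0,0,0.001],
    [0,0,0.001],
    [0,0,0.001]
  ],
  "turn": [0,0,0],
  "hand": [0.05,0.05,0.05]
}}

```text
t: 7.7
ee_pos: [0.5085, 0.1018, 0.0201]
tool_rot: [0.116, 0.993, -0.0, 0.0]
force: [-0.2, -0.2, 0.4]
finger_gap: 0.053
grasp_force: 43.9
```

{"fn": "servo_tool", "kwargs": {
  "slide": [
    [-0.004,0,0],
    [-0.01,0,0.0],
    [-0.016,0,0.0],
    [-0.022,0,0.0],
    [-0.028,0,0.0]
  ],
  "turn": [0,0,0,0,0],
  "hand": [0.05,0.05,0.05,0.05,0.05],
  "newtons": 25
}}

```text
t: 8.12
ee_pos: [0.5366, 0.095, 0.0201]
tool_rot: [0.116, 0.993, -0.0, 0.0]
force: [0.9, 0.7, -0.8]
finger_gap: 0.0528
grasp_force: 43.9
```

{"fn": "servo_tool", "kwargs": {
  "slide": [
    [-0.006,0,0.0005],
    [-0.012,0,0.0005],
    [-0.017,0,0.0005],
    [-0.022,0,0.0005],
    [-0.026,0,0.0005]
  ],
  "turn": [0,0,0,0,0],
  "hand": [0.05,0.05,0.05,0.05,0.05],
  "newtons": 25
}}

```text
t: 8.53
ee_pos: [0.5614, 0.0894, 0.0198]
tool_rot: [0.116, 0.993, 0.0, -0.0]
force: [-4.8, 1.3, 6.4]
finger_gap: 0.0528
grasp_force: 44.8
```

{"fn": "servo_tool", "kwargs": {
  "slide": [
    [-0.001,0,0.0],
    [-0.002,0,0.0],
    [-0.003,0,0.0]
  ],
  "turn": [0,0,0],
  "hand": [0.05,0.05,0.05]
}}

```text
t: 8.78
ee_pos: [0.5637, 0.0888, 0.0198]
tool_rot: [0.116, 0.993, 0.0, -0.001]
force: [-4.7, 1.2, 7.1]
finger_gap: 0.0529
grasp_force: 44.9
```

{"fn": "servo_tool", "kwargs": {
  "slide": [
    [-0.001,0,-0.0003],
    [-0.002,0,-0.0003],
    [-0.003,0,-0.0003]
  ],
  "turn": [0,0,0],
  "hand": [0.05,0.05,0.05]
}}

```text
t: 9.03
ee_pos: [0.5669, 0.0879, 0.0198]
tool_rot: [0.116, 0.993, -0.0, -0.0]
force: [-3.3, 1.4, 3.1]
finger_gap: 0.0528
grasp_force: 44.4
```

{"fn": "servo_tool", "kwargs": {
  "slide": [
    [-0.0007,0,0],
    [-0.0014,0,0]
  ],
  "turn": [0,0],
  "hand": [0.05,0.05]
}}

```text
t: 9.2
ee_pos: [0.5682, 0.0876, 0.0199]
tool_rot: [0.116, 0.993, -0.0, -0.0]
force: [-2.8, 0.6, 2.4]
finger_gap: 0.0528
grasp_force: 44.4
```

{"fn": "servo_tool", "kwargs": {
  "slide": [
    [-0.0007,0,0],
    [-0.0014,0,0]
  ],
  "turn": [0,0],
  "hand": [0.05,0.05]
}}

```text
t: 9.37
ee_pos: [0.5696, 0.0873, 0.0199]
tool_rot: [0.116, 0.993, -0.0, -0.0]
force: [-1.9, 0.4, 2.7]
finger_gap: 0.0531
grasp_force: 44.4
```

{"fn": "servo_tool", "kwargs": {
  "slide": [
    [-0.0005,0,0],
    [-0.001,0,0]
  ],
  "turn": [0,0],
  "hand": [0.05,0.05]
}}

```text
t: 9.53
ee_pos: [0.57, 0.0872, 0.0198]
tool_rot: [0.116, 0.993, -0.0, -0.001]
force: [-7.2, 0.9, 7.9]
finger_gap: 0.053
grasp_force: 44.8
```

{"fn": "servo_tool", "kwargs": {
  "slide": [
    [-0.0004,0,0],
    [-0.0004,0,0]
  ],
  "turn": [0,0],
  "hand": [0.05,0.05]
}}

```text
t: 9.7
ee_pos: [0.57, 0.0872, 0.0199]
tool_rot: [0.116, 0.993, 0.0, -0.001]
force: [-7.5, 0.2, 6.3]
finger_gap: 0.0528
grasp_force: 44.8
```

{"fn": "servo_tool", "kwargs": {
  "slide": [
    [-0.0005,0,0],
    [-0.0005,0,0]
  ],
  "turn": [0,0],
  "hand": [0.05,0.05]
}}

```text
t: 9.87
ee_pos: [0.57, 0.0872, 0.0198]
tool_rot: [0.116, 0.993, 0.0, -0.002]
force: [-9.1, 1.3, 8.5]
finger_gap: 0.0525
grasp_force: 45.0
```

{"fn": "servo_tool", "kwargs": {
  "slide": [
    [0,0,0],
    [0,0,0],
    [0,0,0],
    [0,0,0],
    [0,0,-0.002]
  ],
  "turn": [0,0,0,0,0],
  "hand": [0.056,0.062,0.068,0.072,0.072]
}}

```text
t: 10.28
ee_pos: [0.5714, 0.0867, 0.0216]
tool_rot: [0.116, 0.993, -0.0, -0.0]
force: [0.3, 0.2, 0.3]
finger_gap: 0.0718
grasp_force: 0.0
```

{"fn": "servo_tool", "kwargs": {
  "slide": [
    [0,0,-0.01],
    [0,0,-0.04],
    [0,0,-0.08],
    [0,0,-0.12],
    [0,0,-0.16]
  ],
  "turn": [0,0,0,0,0],
  "hand": [0.072,0.072,0.072,0.072,0.072]
}}

```text
t: 10.7
ee_pos: [0.5711, 0.0864, 0.1845]
tool_rot: [0.116, 0.993, -0.0, 0.0]
force: [1.4, 0.8, 0.8]
finger_gap: 0.0719
grasp_force: 0.0
```

{"fn": "servo_tool", "kwargs": {
  "slide": [
    [0.01,-0.035,0],
    [0.02,-0.07,0],
    [0.03,-0.1,0],
    [0.04,-0.135,0],
    [0.05,-0.17,0]
  ],
  "turn": [0.12,0.24,0.36,0.48,0.6],
  "hand": [0.06,0.05,0.04,0.03,0.03]
}}

```text
t: 11.12
ee_pos: [0.4827, -0.0682, 0.1828]
tool_rot: [0.407, 0.913, 0.001, 0.0]
force: [0.3, -0.5, 0.5]
finger_gap: 0.0298
grasp_force: 0.0
```

{"fn": "servo_tool", "kwargs": {
  "slide": [
    [0,0,0],
    [0,0,0],
    [0,0,0],
    [0,0,0],
    [0,0,0]
  ],
  "turn": [0.12,0.24,0.36,0.48,0.6],
  "hand": [0.03,0.03,0.03,0.03,0.03]
}}

```text
t: 11.53
ee_pos: [0.4836, -0.0673, 0.1828]
tool_rot: [0.659, 0.752, 0.001, 0.0]
force: [-0.3, -0.4, -0.1]
finger_gap: 0.0301
grasp_force: 0.0
```

Run:
```python
from h import *
s=manip.state();t=mean("top",4);d=mean("side",4)
print(s["t"],s["ee_pos"],s["qpos"].round(2),s["finger_gap"])
a=cv2.resize(t[130:205,215:265,::-1],None,fx=8,fy=8,interpolation=2);b=cv2.resize(d[165:240,175:225,::-1],None,fx=8,fy=8,interpolation=2)
cv2.imwrite("pics/g4.png",np.hstack([a,b]))
np.save("t4.npy",t);np.save("d4.npy",d)
```

```text
11.5333 [ 0.48364853 -0.06733073  0.18282179] [-0.58  0.13  0.72  1.83 -0.09  1.21  0.3 ] 0.03011750007434567
```

View pics/g4.png

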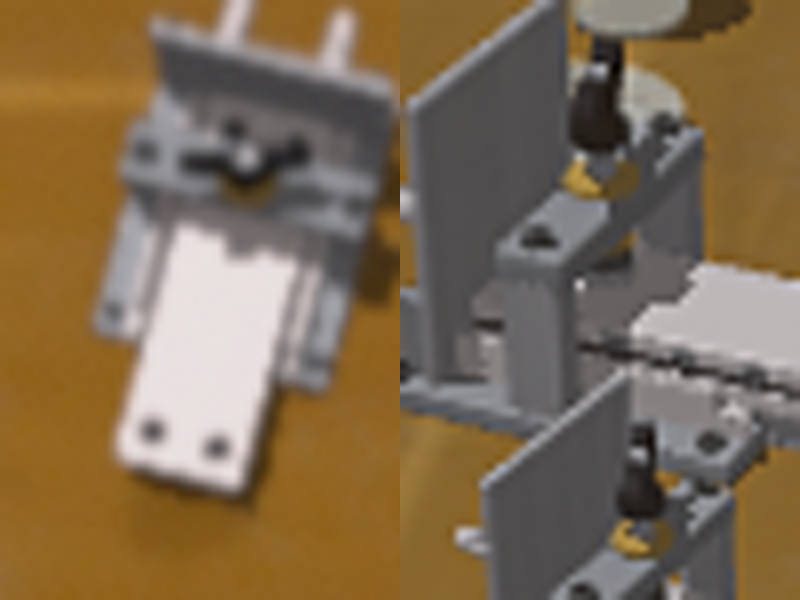

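Cassette lies between the guides under the bridge, holes near the panel visible at (235,128)/(300,150), rear edge (118,460)–(243,490). Checking its seat and the wing's angle.

Run:
```python
from h import *
H=np.array([.6575,.0643]);th=-.233;R=np.array([[np.cos(th),np.sin(th)],[-np.sin(th),np.cos(th)]])
f=lambda u,v,o:((u+.5)/8-.5+o[0],(v+.5)/8-.5+o[1])
for u,v in[(118,458),(243,490)]:
    print("rear",R@(onz("top",*f(u,v,(215,130)),.034)[:2]-H))
for u,v in[(245,160)]: print("hub",onz("top",*f(u,v,(215,130)),.118))
for u,v in[(199,100),(205,45)]: print("side wing",onz("side",*f(u,v,(175,165)),.108))
t=np.load("t4.npy");g=t.max(2)[144:158,234:258];print(g)
t1=cv2.imread("pics/top0.png").max(2)[144:158,234:258];print(t1)
```

```text
rear [-0.12243346  0.02587355]
rear [-0.12266111 -0.02839103]
hub [0.65570014 0.06491023 0.118     ]
side wing [0.65537431 0.07635647 0.108     ]
side wing [0.6636619  0.03530549 0.108     ]
[[156 164 166 164 143 112  98 107 108  97  92  99 105 110 108 102  98  97
   93  86  80  75  71  70]
 [152 162 164 166 149 119 108 118 102  74  65  82 106 112 113 110 108 108
  106 101  98  92  82  74]
 [154 160 158 156 146 135 134 141 108  68  50  73 101 111 111 107 108  98
   96 105 109 106  94  85]
 [137 152 157 155 151 150 152 157 128 100  81  97 106 101  99  96  90  70
   67  90 107 109 100  98]
 [113 146 152 139 128 126 128 127 119 112 109 138 133  98  77  71  67  47
   45  70 101 108 100  99]
 [109 145 149 112  82  73  74  71  70  82 115 158 155  97  54  44  44  39
   38  64 103 110 101 101]
 [129 150 147 100  59  46  41  37  39  54  97 134 130  83  39  36  48  54
   62  86 121 121 112 108]
 [149 154 149 116  86  74  64  60  50  44  54  77  69  47  40  56  78  96
  104 119 137 142 137 132]
 [134 142 145 133 125 118 111  99  83  59  38  34  35  44  60  77  94 111
  119 122 132 146 151 150]

[... 1220 characters left out ...]
59 154 121  88  78  70  63  56  46  55  77  72  47  42  52  77  97
  107 121 137 143 139 138]
 [136 147 146 137 127 119 114 100  88  60  42  40  38  44  65  78  97 114
  121 123 136 151 153 156]
 [100 118 126 128 135 134 129 114  99  80  69  55  58  75  82  84  87  90
   94  95 104 126 137 144]
 [ 86 101 102 100 107 108 100  91  91  87  84  82  83  90  91  84  76  79
   81  79  85  94 111 123]
 [ 90 104 100  91  85  92  92  92  88  88  89  91  88  88  82  80  86  86
   90  91  95 101 118 118]
 [ 96 102  98  87  83  96 106 111 107 101  99  93  87  83  80  86  98 112
  114 121 122 133 149 137]
 [113 109 100  87  87  96 112 115 114 112 113 108 102  96  93  97 105 114
  121 128 138 147 159 153]]
```

{"fn": "servo_tool", "kwargs": {
  "slide": [
    [0.018,0.0315,0],
    [0.036,0.063,0],
    [0.054,0.0945,0],
    [0.072,0.126,0],
    [0.09,0.158,0]
  ],
  "turn": [0.01,0.01,0.01,0.01,0.01],
  "hand": [0.03,0.03,0.03,0.03,0.03]
}}

```text
t: 12.35
ee_pos: [0.6288, 0.0453, 0.1815]
tool_rot: [0.66, 0.752, -0.0, -0.0]
force: [0.9, -0.4, 1.0]
finger_gap: 0.0302
grasp_force: 0.0
```

{"fn": "servo_tool", "kwargs": {
  "slide": [
    [0.012,0.022,0],
    [0.0185,0.031,0],
    [0.0185,0.031,0.01],
    [0.0185,0.031,0.02],
    [0.0185,0.031,0.025]
  ],
  "turn": [0,0,0,0,0],
  "hand": [0.03,0.03,0.03,0.03,0.03]
}}

```text
t: 12.77
ee_pos: [0.6546, 0.0649, 0.1545]
tool_rot: [0.661, 0.751, -0.001, -0.001]
force: [-0.9, -0.8, -0.5]
finger_gap: 0.0301
grasp_force: 0.0
```

Run:
```python
from h import *
from scipy.spatial.transform import Rotation as R
s=manip.state();d=mean("side",3);print(s["t"],s["ee_pos"],s["qpos"].round(2),s["force"],s["moment"])
A=R.from_quat(s["tool_rot"]).as_matrix();print(np.degrees(np.arctan2(A[1,1],A[0,1])),A.T@(np.array([.657,.0645,.1])-s["ee_pos"]))
cv2.imwrite("pics/g5.png",cv2.resize(d[130:225,165:240,::-1],None,fx=6,fy=6,interpolation=2))
```

```text
12.7667 [0.65458476 0.06485262 0.15453973] [-0.56  0.56  0.62  1.4  -0.33  1.29  0.21] [-0.92586152 -0.77980363 -0.50156648] [-0.01181551  0.00304867  0.01213829]
7.290052410296738 [-0.00062058  0.00252066  0.05453257]
```

View pics/g5.png

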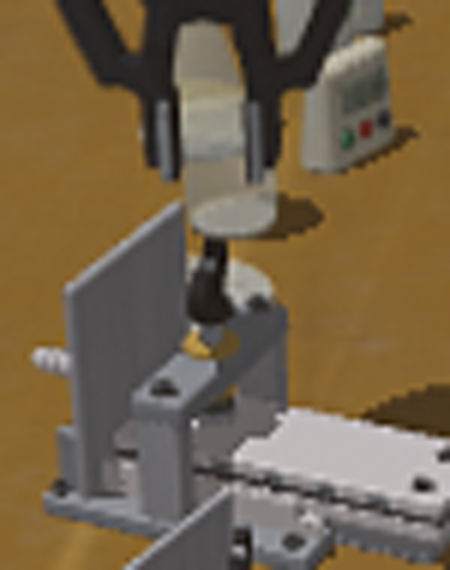

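Fingers (at (165,140) and (255,140)) straddle the wing at (212,265). Descending and gripping.

{"fn": "servo_tool", "kwargs": {
  "slide": [
    [0,0.001,0.02],
    [0,0.001,0.035],
    [0,0.001,0.045],
    [0,0.001,0.05],
    [0,0.001,0.053]
  ],
  "turn": [0,0,0,0,0],
  "hand": [0.03,0.03,0.03,0.03,0.03]
}}

```text
t: 13.33
ee_pos: [0.6567, 0.0661, 0.1037]
tool_rot: [0.661, 0.751, -0.0, -0.0]
force: [-1.4, 0.2, 1.2]
finger_gap: 0.0302
grasp_force: 0.0
```

{"fn": "servo_tool", "kwargs": {
  "slide": [
    [0,0,0],
    [0,0,0],
    [0,0,0],
    [0,0,0],
    [0,0,0]
  ],
  "turn": [0,0,0,0,0],
  "hand": [0.02,0.014,0.01,0.006,0.004],
  "newtons": 30
}}

```text
t: 13.75
ee_pos: [0.6588, 0.0666, 0.1052]
tool_rot: [0.66, 0.751, 0.002, 0.001]
force: [5.2, 1.5, -1.3]
finger_gap: 0.007
grasp_force: 30.3
```

```bash
python3 -c "
from h import *
s=manip.state();print(s)"
```

```text
{'t': 13.75, 'qpos': array([-0.55292379,  0.60152785,  0.60197537,  1.448614  , -0.3518175 ,
        1.19568176,  0.22306462]), 'qvel': array([ 0.00182129, -0.0005736 ,  0.00047123, -0.00030545,  0.00062562,
       -0.00046528,  0.00059409]), 'effort': array([ 2.86359235e-02, -6.62643528e+01,  1.28046718e+01, -3.07248044e+01,
        4.27770149e-01,  1.98271908e+00,  4.19640716e-02]), 'ee_pos': array([0.65884653, 0.06657867, 0.1052186 ]), 'tool_rot': array([0.6602989 , 0.75099987, 0.00154098, 0.00147891]), 'force': array([ 5.21070836,  1.4964248 , -1.2537464 ]), 'moment': array([ 0.16361781, -1.25974245,  0.00924983]), 'grasp_force': 30.26879506185651, 'finger_gap': 0.006988414034638757}
```

{"fn": "servo_tool", "kwargs": {
  "slide": [
    [-0.001,0.0013,0.002],
    [-0.001,0.0013,0.002]
  ],
  "turn": [0,0],
  "hand": [0.004,0.004],
  "newtons": 30
}}

```text
t: 13.92
ee_pos: [0.6592, 0.0665, 0.105]
tool_rot: [0.66, 0.751, 0.002, 0.0]
force: [-6.1, 2.7, 13.9]
finger_gap: 0.007
grasp_force: 32.2
```

```bash
cat > st.py <<'E'
from h import *
from scipy.spatial.transform import Rotation as R
s=manip.state();A=R.from_quat(s["tool_rot"]).as_matrix()
a=np.degrees(np.arctan2(A[1,1],A[0,1]));print("t",s["t"],"pos",s["ee_pos"].round(4),"F",s["force"].round(1),"M",s["moment"].round(3),"yawdeg",a.round(2),"cw from start",np.radians(7.3-a).round(3),"q7",s["qpos"][6].round(3),"eff7",s["effort"][6].round(3),s["grasp_force"],s["finger_gap"])
E
python3 st.py
```

```text
t 13.9167 pos [0.6592 0.0665 0.105 ] F [-6.1  2.7 13.9] M [ 0.603  1.387 -0.028] yawdeg 7.39 cw from start -0.001 q7 0.226 eff7 0.1 32.23516917787492 0.007041018186548961
```

{"fn": "servo_tool", "kwargs": {
  "slide": [
    [0,0,0.0003],
    [0,0,0.0006],
    [0,0,0.0009],
    [0,0,0.0012],
    [0,0,0.0015]
  ],
  "turn": [0.1,0.2,0.3,0.4,0.5],
  "hand": [0.004,0.004,0.004,0.004,0.004]
}}

```text
t: 14.33
ee_pos: [0.6597, 0.0665, 0.1035]
tool_rot: [0.827, 0.563, 0.002, 0.0]
force: [-4.1, 2.5, 13.5]
finger_gap: 0.0073
grasp_force: 32.0
```

```bash
python3 st.py
```

```text
t 14.3333 pos [0.6597 0.0665 0.1035] F [-4.1  2.5 13.5] M [ 0.476  0.838 -0.004] yawdeg -21.53 cw from start 0.503 q7 -0.229 eff7 2.248 32.04745693132281 0.007349997272265133
```

{"fn": "servo_tool", "kwargs": {
  "slide": [
    [0,-0.0006,-0.0008],
    [0,-0.0006,-0.0005],
    [0,-0.0006,-0.0002],
    [0,-0.0006,0.0001],
    [0,-0.0006,0.0001]
  ],
  "turn": [0.1,0.2,0.3,0.4,0.4],
  "hand": [0.004,0.004,0.004,0.004,0.004]
}}

```text
t: 14.75
ee_pos: [0.6598, 0.0663, 0.1024]
tool_rot: [0.922, 0.387, 0.002, 0.001]
force: [3.5, 2.0, 5.8]
finger_gap: 0.0073
grasp_force: 31.2
```

```bash
python3 st.py
```

```text
t 14.75 pos [0.6598 0.0663 0.1024] F [3.5 2.  5.8] M [ 0.435 -0.62  -0.058] yawdeg -44.52 cw from start 0.904 q7 -0.589 eff7 -1.966 31.150534618645906 0.007259544989853954
```

{"fn": "servo_tool", "kwargs": {
  "slide": [
    [0,0,0.0003],
    [0,0,0.0006],
    [0,0,0.0006]
  ],
  "turn": [0.1,0.2,0.2],
  "hand": [0.004,0.004,0.004]
}}

```text
t: 15.0
ee_pos: [0.6599, 0.0662, 0.1018]
tool_rot: [0.956, 0.293, 0.002, 0.0]
force: [3.1, 1.5, 5.4]
finger_gap: 0.0068
grasp_force: 31.1
```

```bash
python3 st.py
```

```text
t 15.0 pos [0.6599 0.0662 0.1018] F [3.1 1.5 5.4] M [ 0.396 -0.774 -0.103] yawdeg -55.97 cw from start 1.104 q7 -0.768 eff7 -1.875 31.139339385554194 0.006790241984851359
```

{"fn": "servo_tool", "kwargs": {
  "slide": [
    [0,0,0.0003],
    [0,0,0.0006],
    [0,0,0.0006]
  ],
  "turn": [0.1,0.2,0.2],
  "hand": [0.004,0.004,0.004]
}}

```text
t: 15.25
ee_pos: [0.66, 0.066, 0.1013]
tool_rot: [0.981, 0.196, 0.002, 0.0]
force: [3.9, 1.4, 6.2]
finger_gap: 0.0072
grasp_force: 31.2
```

```bash
python3 st.py
```

```text
t 15.25 pos [0.66   0.066  0.1013] F [3.9 1.4 6.2] M [ 0.268 -0.866 -0.102] yawdeg -67.43 cw from start 1.304 q7 -0.946 eff7 -1.891 31.164094107225537 0.007235510655459929
```

{"fn": "servo_tool", "kwargs": {
  "slide": [
    [0,0,0.0003],
    [0,0,0.0006],
    [0,0,0.0006]
  ],
  "turn": [0.1,0.2,0.2],
  "hand": [0.004,0.004,0.004]
}}

```text
t: 15.5
ee_pos: [0.6601, 0.0659, 0.1008]
tool_rot: [0.995, 0.097, 0.003, 0.0]
force: [3.5, 0.8, 6.9]
finger_gap: 0.0069
grasp_force: 31.2
```

```bash
python3 st.py
```

```text
t 15.5 pos [0.6601 0.0659 0.1008] F [3.5 0.8 6.9] M [ 0.244 -0.801  0.037] yawdeg -78.89 cw from start 1.504 q7 -1.124 eff7 -1.971 31.234279414638877 0.006935539206808135
```

{"fn": "servo_tool", "kwargs": {
  "slide": [
    [0,0,0.0003],
    [0,0,0.0006],
    [0,0,0.0006]
  ],
  "turn": [0.1,0.2,0.2],
  "hand": [0.004,0.004,0.004]
}}

```text
t: 15.75
ee_pos: [0.6601, 0.0657, 0.1003]
tool_rot: [1.0, -0.003, 0.003, 0.0]
force: [4.7, 0.9, 7.9]
finger_gap: 0.0068
grasp_force: 31.3
```

```bash
python3 st.py
```

```text
t 15.75 pos [0.6601 0.0657 0.1003] F [4.7 0.9 7.9] M [ 0.137 -0.855  0.106] yawdeg -90.35 cw from start 1.704 q7 -1.302 eff7 -2.049 31.327258637174964 0.0067694440051569976
```

{"fn": "servo_tool", "kwargs": {
  "slide": [
    [0,0,0.0002],
    [0,0,0.0004],
    [0,0,0.0004]
  ],
  "turn": [0.1,0.2,0.2],
  "hand": [0.004,0.004,0.004]
}}

```text
t: 16.0
ee_pos: [0.6601, 0.0655, 0.0998]
tool_rot: [0.995, -0.103, 0.003, -0.0]
force: [4.2, 0.2, 6.9]
finger_gap: 0.007
grasp_force: 31.3
```

```bash
python3 st.py; python3 -c "
from h import *
m=[]
for _ in range(4): manip.get_image('side'); m.append(manip.state()['moment'])
print(np.mean(m,0),np.std(m,0))"
```

```text
t 16.0 pos [0.6601 0.0655 0.0998] F [4.2 0.2 6.9] M [-0.015 -0.862  0.164] yawdeg -101.8 cw from start 1.904 q7 -1.48 eff7 -2.132 31.292959204874933 0.007014704815997022
[-0.09420732 -0.92172177  0.15746637] [0.03445059 0.02966288 0.0068814 ]
```

{"fn": "servo_tool", "kwargs": {
  "slide": [
    [0,0,0.0002],
    [0,0,0.0004],
    [0,0,0.0004]
  ],
  "turn": [0.1,0.2,0.2],
  "hand": [0.004,0.004,0.004],
  "newtons": 60
}}

```text
t: 16.45
ee_pos: [0.66, 0.0653, 0.0994]
tool_rot: [0.979, -0.202, 0.003, -0.0]
force: [3.8, -0.5, 7.9]
finger_gap: 0.0059
grasp_force: 59.8
```

```bash
python3 st.py
```

```text
t 16.45 pos [0.66   0.0653 0.0994] F [ 3.8 -0.5  7.9] M [-0.071 -0.81   0.259] yawdeg -113.26 cw from start 2.104 q7 -1.659 eff7 -2.187 59.81367199681699 0.0059267406051745335
```

{"fn": "servo_tool", "kwargs": {
  "slide": [
    [0,0,0.0002],
    [0,0,0.0004],
    [0,0,0.0004]
  ],
  "turn": [0.1,0.15,0.15],
  "hand": [0.004,0.004,0.004]
}}

```text
t: 16.7
ee_pos: [0.66, 0.0652, 0.0991]
tool_rot: [0.962, -0.273, 0.003, -0.0]
force: [3.1, -1.2, 7.0]
finger_gap: 0.0057
grasp_force: 59.9
```

```bash
python3 st.py
```

```text
t 16.7 pos [0.66   0.0652 0.0991] F [ 3.1 -1.2  7. ] M [-0.195 -0.741  0.35 ] yawdeg -121.69 cw from start 2.251 q7 -1.79 eff7 -1.51 59.90214770659804 0.005659209470655639
```

Torque rose linearly at about 0.41 N·m/rad and now reads 0.35 N·m, i.e. roughly 0.8–0.95 rad past touch. Releasing and retreating.

{"fn": "servo_tool", "kwargs": {
  "slide": [
    [0,0,0],
    [0,0,0],
    [0,0,0],
    [0,0,0],
    [0,0,-0.002]
  ],
  "turn": [0,0,0,0,0],
  "hand": [0.01,0.016,0.022,0.028,0.028]
}}

```text
t: 17.12
ee_pos: [0.6574, 0.0659, 0.0981]
tool_rot: [0.962, -0.272, -0.001, 0.0]
force: [-0.8, -0.3, -0.9]
finger_gap: 0.0278
grasp_force: 0.0
```

{"fn": "servo_tool", "kwargs": {
  "slide": [
    [0,0,-0.015],
    [0,0,-0.04],
    [0,0,-0.07],
    [0,0,-0.09],
    [0,0,-0.09]
  ],
  "turn": [0,0,0,0,0],
  "hand": [0.028,0.028,0.028,0.028,0.028]
}}

```text
t: 17.53
ee_pos: [0.6599, 0.0646, 0.1951]
tool_rot: [0.962, -0.272, 0.004, -0.001]
force: [0.3, -0.5, 0.2]
finger_gap: 0.0277
grasp_force: 0.0
```

{"fn": "servo_tool", "kwargs": {
  "slide": [
    [-0.015,0.035,0],
    [-0.03,0.07,0],
    [-0.045,0.11,0],
    [-0.06,0.15,0],
    [-0.075,0.185,0]
  ],
  "turn": [0,0,0,0,0],
  "hand": [0.028,0.028,0.028,0.028,0.028]
}}

```text
t: 17.95
ee_pos: [0.4952, -0.0542, 0.1885]
tool_rot: [0.962, -0.272, -0.0, -0.0]
force: [-0.0, 0.3, 2.6]
finger_gap: 0.0279
grasp_force: 0.0
```

{"fn": "servo_tool", "kwargs": {
  "slide": [
    [0,0,0],
    [0,0,0]
  ],
  "turn": [0,0],
  "hand": [0.028,0.028]
}}

```text
t: 18.12
ee_pos: [0.4953, -0.0539, 0.189]
tool_rot: [0.962, -0.274, -0.001, -0.002]
force: [1.5, 0.6, 0.4]
finger_gap: 0.028
grasp_force: 0.0
```

Run:
```python
from h import *
s=manip.state();t=mean("top",4);d=mean("side",4)
print(s["t"],s["ee_pos"],s["force"])
a=cv2.resize(t[130:205,215:265,::-1],None,fx=8,fy=8,interpolation=2);b=cv2.resize(d[165:240,175:225,::-1],None,fx=8,fy=8,interpolation=2)
cv2.imwrite("pics/g6.png",np.hstack([a,b]))
```

```text
18.1167 [ 0.49532003 -0.05387938  0.18900848] [1.45692916 0.60797607 0.43157672]
```

View pics/g6.png

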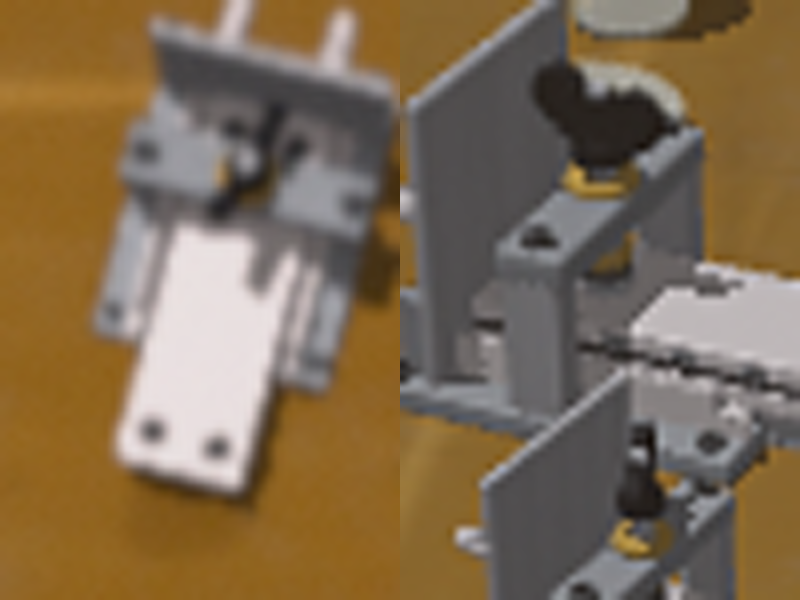

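The wing has turned to point (272,110)–(215,210), matching the tool's turn. The screw is lower, and the cassette's rear edge is unchanged at (118,460)–(243,490). Handing in.

```bash
python3 -c "
from bench import manip
print(manip.job_done())"
```

```text
the job is handed in; nothing more can be done
None
```

The cassette is fully home against the port panel (pushed with about 9 N), and the wing screw is tightened an estimated 0.8–0.95 rad past first bite; I read the bite point from the torque, so that figure is approximate. The arm is clear, and the job was handed in at about 18.5 s.

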